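# Refit the piston of a gas syringe and latch it

## Robot

A 7-joint arm with a two-finger parallel gripper is mounted at the origin on the work surface. World frame = base frame: x ahead of the robot, y to its left, z up, the work surface at z = 0. Lengths are in m, angles in rad, forces in N, time in s.
With the tool pointing down it reaches from about 0.375 to 0.925 m from the base axis. Payload 3.1 kg.
Tool frame: the origin (TCP) lies at the centre of the arm's flange, where the gripper is bolted on; the fingertips stand 173 mm ahead of it and the grasp point (between the pads) lies 155 mm ahead of it; z points along the fingers, y is the direction in which the jaws open and shut (so a half turn about z gives the same grasp; the last joint's range is limited). The gripper opens to 85 mm and grips with 20 to 120 N. Pads are 22 mm wide; open, the fingers measure 114 mm over their backs; the gripper's body (76 mm by 85 mm) begins 54 mm behind the grasp point. The pads swing forward as they close: fully open they stand 13 mm farther back than shut.
Start: joints at [1.228, 0.383, 0.044, 1.598, -0.018, 1.161, -0.05], TCP at [0.158, -0.631, 0.405] pointing down, gripper open.
Joint ranges: [-2.61, 2.61], [-0.41, 2.15], [-1.48, 1.57], [0, 2.5], [-1.57, 4.71], [0.05, 1.97], [-2.85, 2.85]. Speed limits (rad/s): [2.79, 2.79, 3.14, 3.14, 3.14, 3.14, 3.14].

## Interface

Orientations are given as a unit quaternion [x, y, z, w].
In Python, from bench import observe, capture, get_calibration, robot gives the robot as it stands.
- The arm moves only by the tool carry_out, never from a script. Its argument "series" is a list of rows, each an object with "slide": the shift along the tool's x, y, z in mm, a list of three; "yaw": the turn about the tool's z in degrees. A call has 1 to 10 rows; each row shifts and turns the pose as measured when the row begins, along the tool's axes as they then stand; what a row does not reach is not made up. A row lasts 1/8 s, in which the tool goes at most 62.5 mm and 10.7 degrees, less where a joint would pass 70% of its speed; a pose out of reach is approached as far as the arm can. A call is refused whole if a number of a shift passes 62.5 or a number of a turn 10.7, either way. A call with a gripper value outside its range is refused whole. "claw" is the finger opening in mm, from 0 to 85.4, set as the call begins (left out, the last holds). The fingers move at their own pace and stop on an object; "grip_force" is the grip in N (left out, the last holds). Time passes only in rows, so rows that do not move let the fingers close. It gives the time, the measured TCP pose, the force and the opening at its end, in the units of the state.
- observe(): the state, without advancing time (a new reading comes with each control period).
- capture(name): name is "scene" or "top" or "wrist"; returns the picture (400x640x3 uint8, red, green, blue); there is no depth.
- get_calibration(name): a dict with "fov_y" (degrees; the focal length in pixels is half the picture's height over the tangent of half this angle, whatever the lens; pixels are square), "cx", "cy" (the principal point, pixels), "dist" ([k1, k2, p1, p2, k3] as OpenCV has them; the pictures are not rectified), "xyz" and "rotation" of the camera in the world. Camera axes: x right, y up, looking along -z (the intrinsics and any distortion apply to the point x, -y, -z); pixel columns grow to the right and rows downward; lengths in m; the calibration is good to about 2 mm. A picture is of the moment at which its call begins: read the wrist's pose just before it. get_calibration takes no time and is no camera call; for the wrist camera it gives the pose at the moment of the call.
- robot.sign_off(): hands the job in, once; it reports no verdict.
The state is a dict: "clock": time; "qpos": joint angles; "joint_vel": joint speeds; "joint_torque": joint torques, N m; "ee_pos": TCP position; "tcp_rot": TCP orientation; "contact_force": force on the tool from outside, world axes, zero at the start; "ft_torque": the same for the moment, N m; "finger_gap": finger opening in m.
Only numpy, scipy, OpenCV 4.12 (cv2) and the standard library are available. Lean on these libraries where they do the work, as an engineer would, in place of code of your own. Each camera call takes 0.05 s, during which the arm holds its last target. There are 200 camera calls.

## Task

Take the piston with the blue end disc from the blue wire rack and refit it in the glass syringe barrel, narrow end first: push it partly in, let go of it, take hold further back and push it fully home, and only then swing the red latch fully shut behind its end disc and let go. Leave the yellow-ended piston in the rack and do not disturb the glassware and other things standing about.

Things in the scene. Friction and masses are not known exactly. Their poses are not given: they have to be found in the camera images.
- piston_blue: Piston to fit: pale frosted shaft, 31 mm diameter, 180 mm long, blue disc (44 mm diameter, 8 mm thick) on its tail. About 160 g. Origin on the axis midway along the shaft; x axis along the shaft to the tip. Tip at x = +90 mm (last 12 mm taper to 21 mm diameter), disc at x = -90 to -98 mm, balance point at x = -10 mm. Starts lying level in the rack, axis 48 mm above the table.
- piston_blue_tip (a point): Centre of the blue piston's tip (end of the shaft); axes as the piston's.
- piston_yellow: A like piston with a yellow end disc, same sizes and axes, in the other place of the rack; it stays there.
- rack: Fixed blue wire rack, 126 x 148 mm, 51 mm high: two parallel rests, 45 mm to either side (y) of its origin, either may hold the blue piston. Origin at table height in its middle; x axis along the pistons, towards their tips. Its wires carry the shafts 60 mm either side of the pistons' middles; between them a shaft is free to be gripped from above.
- bore_mouth (a point): Centre of the barrel's mouth, in the front face of its white flange (58 mm diameter), 95 mm above the table. x axis along the bore into the barrel, z up, y towards the latch pivot's side. Bore 34 mm diameter, 140 mm deep, closed end. Barrel 42 mm outside, level, in a fixed blue holder (clamp jaws 17 mm above the axis; base plate 12 mm high below the piston).
- bore_end (a point): Centre of the closed end of the bore, 140 mm beyond the mouth. The home piston's tip meets it; 40 mm of shaft plus the disc then stand out of the mouth. A piston left partly in stays there, its tail sagging 2 to 4 mm.
- latch (a joint): Angle of the red latch arm about its upright pivot: 0 = shut (a stop), arm across behind the disc, its rubber nose 4 mm behind a home piston; starts open at 1.45 to 1.75, pointing away from the barrel beside the piston's path. Turns level, opening clockwise from above; stays where left (about 1 N at the knob moves it). Cannot shut if the piston stands out too far.
- latch_knob (a point): On the axis of the latch's upright round red knob, 16 mm in diameter, at the height to grip it, 120 mm above the table (the knob runs from 90 to 135 mm), 85 mm from the pivot axis. The arm below it spans 78 to 90 mm. Its y axis points from the knob to the pivot.
- latch_pivot (a point): On the latch's upright pivot axis, at 120 mm above the table; it lies 68 mm in front of the bore mouth and 85 mm to the side. Shut, the knob stands 68 mm straight in front of the mouth, over the bore's axis.
- beaker: Glass beaker, 72 mm wide, 95 mm high; bystander. Origin under its middle.
- flask: Green glass conical flask, 80 mm wide, 105 mm high; bystander. Origin under its middle.
- wash_bottle: White bottle with red cap, 60 mm wide, 150 mm high; bystander. Origin under its middle.
- jar: Amber jar with black lid, 56 mm wide, 70 mm high; bystander. Origin under its middle.
- stopper: Black rubber stopper, 34 mm wide, 30 mm high; bystander. Origin under its middle.
- pen: Black marker, 130 x 11 x 11 mm; bystander. Origin under its middle.
There are look-alikes about, which are no part of the job. What is shaped like the piston_blue but pink is not meant.

How it is judged:
On the way, in this order (a step that is already met when the one before it is completed fails the run):
1. the blue piston is partly in the bore (tip 40 to 130 mm deep) and let go, with the latch still open (x of piston_blue_tip in the frame of bore_mouth between 0.04 and 0.13 m and y of piston_blue_tip in the frame of bore_mouth between -0.006 and 0.006 m and z of piston_blue_tip in the frame of bore_mouth between -0.006 and 0.006 m and contact force between the fingers and piston_blue below 0.1 N and value of joint latch above 0.5 rad), for 0.2 s.
2. the blue piston is pushed home (tip within 4 mm of the bore's closed end) with the latch still open (x of piston_blue_tip in the frame of bore_mouth above 0.136 m and y of piston_blue_tip in the frame of bore_mouth between -0.006 and 0.006 m and z of piston_blue_tip in the frame of bore_mouth between -0.006 and 0.006 m and angle between the x axis of piston_blue and the x axis of bore_mouth, either way round below 0.09 rad and value of joint latch above 0.5 rad), for 0.2 s.
At the end, for the whole second after the job is handed in: The blue piston is home in the bore (tip within 4 mm of the closed end, coaxial), at rest and released; the latch is shut (under 0.1 rad, i.e. 6 degrees); the yellow piston lies in the rack (x of piston_blue_tip in the frame of bore_mouth above 0.136 m and y of piston_blue_tip in the frame of bore_mouth between -0.006 and 0.006 m and z of piston_blue_tip in the frame of bore_mouth between -0.006 and 0.006 m and angle between the x axis of piston_blue and the x axis of bore_mouth, either way round below 0.09 rad and value of joint latch below 0.1 rad and linear speed of piston_blue below 0.02 m/s and horizontal distance between piston_yellow and rack below 0.06 m and height (world z) of piston_yellow below 0.06 m); the robot touches nothing.
It fails at once if the yellow piston is moved more than 30 mm (distance of piston_yellow from where it was at the start of the episode above 0.03 m).
It fails at once if a bystander is knocked over or moved more than 30 mm (distance of any of beaker, flask, wash_bottle, jar, stopper, pen from where it was at the start of the episode above 0.03 m or angle between any of beaker, flask, wash_bottle, jar's own z axis and vertical above 0.5 rad).
It also fails if it takes over 72 s, if anything falls off the work surface, if the arm or the gripper's body presses on something with over 40 N, if the wrist force passes 120 N, or if a joint passes its speed limit or range.

## Working session

There is one attempt and no reset: what is moved stays moved. The work goes in short steps, Python scripts to look and compute and a tool call to move; the robot and the scene stay as the last step left them, time stands still between calls to the robot, and variables do not carry over. Pictures are saved under pics/ and viewed, about 8 in all and at most 12, crops included, and the job is handed in when it is done.

Besides the shell and the picture viewer there is one more tool, called after "Call:" by a JSON object that holds its "name" and its "arguments". carry_out: Moves the arm, as the interface text tells. Its arguments: {"type":"object","properties":{"series":{"type":"array"},"claw":{"type":"number"},"grip_force":{"type":"number"}},"required":["series"]}

```bash
mkdir -p pics && cat > h.py <<'E'
import numpy as np, cv2
from scipy.spatial.transform import Rotation as R
from bench import observe, capture, get_calibration, robot
def rot(c):
    r=np.array(c['rotation'],float)
    return r if r.shape==(3,3) else R.from_quat(r).as_matrix()
def KD(c):
    f=200/np.tan(np.radians(c['fov_y'])/2)
    return np.array([[f,0,c['cx']],[0,f,c['cy']],[0,0,1.]]),np.array(c['dist'],float)
def ray(c,px):
    K,D=KD(c); u=cv2.undistortPoints(np.array(px,float).reshape(-1,1,2),K,D).reshape(-1,2)
    d=np.c_[u[:,0],-u[:,1],-np.ones(len(u))]
    return np.array(c['xyz']),d@rot(c).T
def at_z(c,px,z):
    o,d=ray(c,px); z=np.broadcast_to(z,len(d)); return o+d*((z-o[2])/d[:,2])[:,None]
def proj(c,P):
    K,D=KD(c); p=(np.array(P,float).reshape(-1,3)-c['xyz'])@rot(c); p=p*[1,-1,-1]
    return cv2.projectPoints(p,np.zeros(3),np.zeros(3),K,D)[0].reshape(-1,2)
def save(n,im): cv2.imwrite('pics/'+n,im[:,:,::-1])
E
python3 - <<'E'
from h import *
a=capture('top');b=capture('scene');np.save('top.npy',a);np.save('scene.npy',b)
save('top.png',a);save('scene.png',b)
for n in('top','scene','wrist'):print(n,get_calibration(n))
print(observe())
E
```

```text
top {'fov_y': 55.19003474223354, 'cx': 319.1335143193971, 'cy': 195.9090307557168, 'dist': array([-0.04727046,  0.        ,  0.        ,  0.        ,  0.        ]), 'xyz': array([ 0.33994028, -0.06507749,  1.14762306]), 'rotation': array([ 0.05487869, -0.06892835, -0.70169254,  0.70701117])}
scene {'fov_y': 50.75764960961342, 'cx': 317.6277746694288, 'cy': 201.3151011984523, 'dist': array([0.01485355, 0.        , 0.        , 0.        , 0.        ]), 'xyz': array([1.31665364, 0.03781078, 0.6896573 ]), 'rotation': array([0.29864133, 0.34176094, 0.67188953, 0.58530101])}
wrist {'fov_y': 69.24995347926192, 'cx': 322.52391971534945, 'cy': 200.26818017297308, 'dist': array([-0.00793624,  0.        ,  0.        ,  0.        ,  0.        ]), 'xyz': array([ 0.2390833 , -0.60984299,  0.37240656]), 'rotation': array([-0.13048311,  0.10335267, -0.60698174,  0.77708787])}
{'clock': 0.1, 'qpos': array([ 1.22820709,  0.38376047,  0.04383269,  1.59941223, -0.01787717,
        1.16122194, -0.04990398]), 'joint_vel': array([-0.00094298, -0.0023417 , -0.00129741, -0.00442626, -0.00256815,
       -0.00036959,  0.00069924]), 'joint_torque': array([ 2.92537436e-03, -4.34725857e+01,  1.02936365e+00, -2.50452948e+01,
        1.07857605e-02,  5.49960852e-03, -6.00419725e-06]), 'ee_pos': array([ 0.1574409 , -0.63018932,  0.40340975]), 'tcp_rot': array([ 9.92512987e-01,  1.22133205e-01, -2.19262790e-04, -1.18477783e-03]), 'contact_force': array([ 0.72323984,  1.04812242, -0.62883747]), 'ft_torque': array([-0.06976122, -0.00156734,  0.01424867]), 'finger_gap': 0.08560418822628413}
```

View pics/top.png

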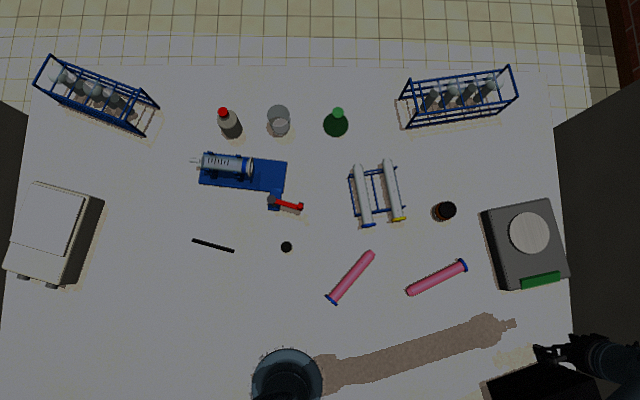

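View pics/scene.png

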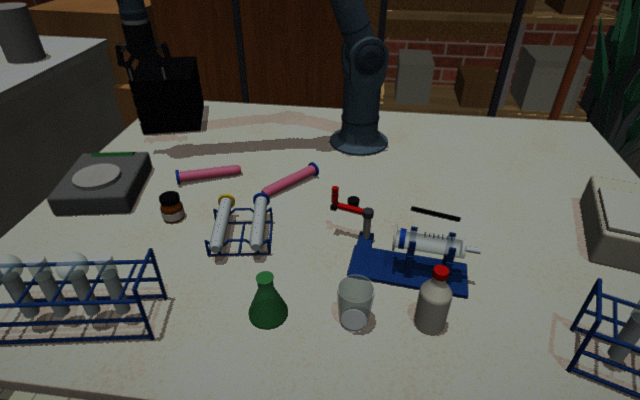

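The top view shows the rack around (378,192), with the blue-disc piston on its left rest (disc about (367,225)). The barrel mouth is near (254,167) and the bore points left (+y). The latch pivot is near (272,201) and the knob near (300,207). Next I'll enlarge crops to measure from.

```bash
python3 - <<'E'
from h import *
a=np.load('top.npy');b=np.load('scene.npy')
A=cv2.resize(a[140:240,190:420],None,fx=3.4,fy=3.4,interpolation=cv2.INTER_CUBIC)[:,:782]
A=np.clip(A*1.5,0,255).astype(np.uint8)
# grid ticks every 10px
for x in range(190,420,10): cv2.line(A,(int((x-190)*3.4),0),(int((x-190)*3.4),5 if x%50 else 14),(255,0,0),1)
for y in range(140,240,10): cv2.line(A,(0,int((y-140)*3.4)),(5 if y%50 else 14,int((y-140)*3.4)),(255,0,0),1)
save('topc.png',A)
E
```

```text
(no output)
```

View pics/topc.png

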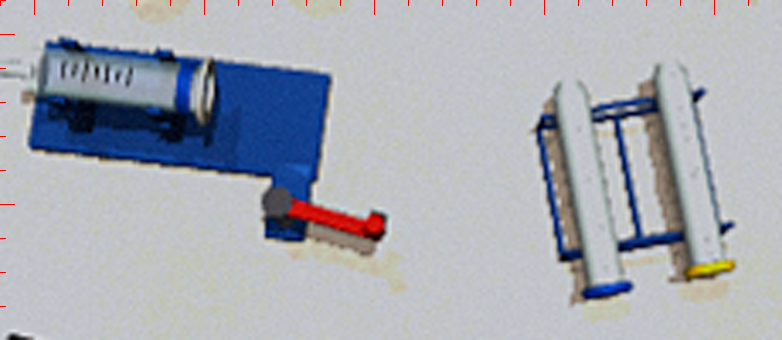

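```bash
python3 - <<'E'
from h import *
c=get_calibration('top')
P=lambda X,Y:[190+X/3.4,140+Y/3.4]
def go(n,X,Y,z):
    r=at_z(c,[P(X,Y)],z)[0];print(n,r.round(4));return r
m=go('mouth',208,92,.095);e=go('barrel back',42,76,.095)
p=go('pivot',277,202,.10);k=go('knob',376,222,.135)
t=go('tip',571,82,.048);d=go('disc',607,288,.048)
print(np.linalg.norm(t-d),np.linalg.norm((k-p)[:2]))
y=go('ytip',671,65,.048);yd=go('ydisc',709,268,.048)
for q,r in((d,t),(yd,y),(m,e),(p,k)):print(np.degrees(np.arctan2(*(r-q)[[1,0]])))
E
```

```text
mouth [0.6075 0.1071 0.095 ]
barrel back [0.62  0.246 0.095]
pivot [0.5145 0.0466 0.1   ]
knob [ 0.4935 -0.0353  0.135 ]
tip [ 0.6318 -0.2012  0.048 ]
disc [ 0.4516 -0.2298  0.048 ]
0.18247911761835747 0.08458693889337869
ytip [ 0.6483 -0.2896  0.048 ]
ydisc [ 0.4693 -0.3177  0.048 ]
9.000729772719865
8.921490138927336
84.87752893738961
-104.41585628613286
```

Call:
{"name": "carry_out", "arguments": {"series": [{"slide": [45, -31, 6], "yaw": 0}, {"slide": [45, -31, 6], "yaw": 0}, {"slide": [45, -31, 6], "yaw": 0}, {"slide": [45, -31, 6], "yaw": 0}, {"slide": [45, -31, 6], "yaw": 0}, {"slide": [45, -31, 6], "yaw": 0}, {"slide": [45, -31, 6], "yaw": 0}, {"slide": [45, -31, 6], "yaw": 0}, {"slide": [45, -31, 6], "yaw": 0}, {"slide": [0, 0, 0], "yaw": 5}]}}

```text
clock: 1.35
ee_pos: [0.4903, -0.2497, 0.3424]
tcp_rot: [0.997, 0.076, -0.003, -0.003]
contact_force: [-0.7, -1.2, -0.5]
finger_gap: 0.0852
```

```bash
python3 - <<'E'
from h import *
c=get_calibration('wrist');a=capture('wrist');save('w1.png',a);np.save('w1.npy',a)
import pickle;pickle.dump(c,open('w1.pkl','wb'))
o=observe();print(o['ee_pos'],o['tcp_rot'],c['xyz'])
d=np.array([np.cos(np.radians(9)),np.sin(np.radians(9)),0]);O=np.array([.543,-.2153,.048])
print(proj(c,[O+.09*d,O-.09*d,O]))
E
```

```text
[ 0.48873303 -0.25218473  0.34233587] [ 0.99735403  0.07256011 -0.00366886 -0.00255176] [ 0.57330585 -0.23701381  0.31097781]
[[291.00756579  12.98263225]
 [298.68478046 222.87781823]
 [295.25910672 129.92110586]]
```

View pics/w1.png

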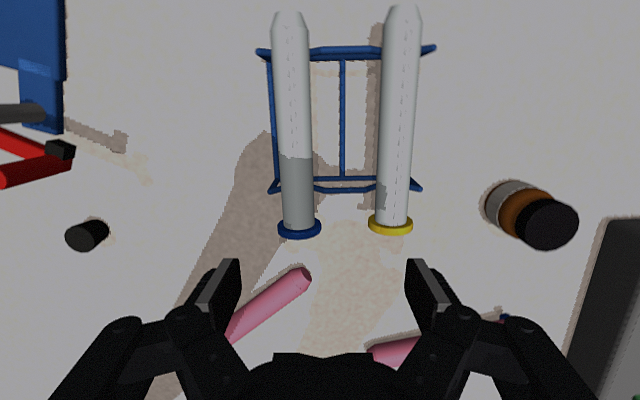

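The wrist view has the blue piston's tip at (289,13) and its disc at (299,228). That agrees with the top-camera estimate to about 2 px, and the rack's lengthwise rails lie low. Now I'll work out the approach.

```bash
cat >> h.py <<'E'
def delta(target_xy, grasp_z, yaw_deg):
    """mm in tool axes (current) and tool yaw, to bring the grasp point (155 ahead) to target"""
    o=observe();M=R.from_quat(o['tcp_rot']).as_matrix();g=o['ee_pos']+.155*M[:,2]
    T=np.array([*target_xy,grasp_z]);cur=np.degrees(np.arctan2(M[1,0],M[0,0]))
    print('grasp',g.round(4),'axis',M[:,2].round(4),'yaw',cur.round(2),'slide',(M.T@(T-g)*1e3).round(1),'yaw_cmd',round((cur-yaw_deg+180)%360-180,2),'F',o['contact_force'].round(1),'gap',round(o['finger_gap'],4),'t',o['clock'])
E
python3 - <<'E'
from h import *
import pickle
c=pickle.load(open('w1.pkl','rb'))
q=at_z(c,[[289.5,13],[298.5,222]],.048);print(q)
d=q[0]-q[1];print(np.linalg.norm(d),np.degrees(np.arctan2(d[1],d[0])))
u=d/np.linalg.norm(d);O=q.mean(0);print(O,O-.025*u)
delta((O-.025*u)[:2],.05,9)
E
```

```text
[[ 0.63170521 -0.20004832  0.048     ]
 [ 0.45502101 -0.22908181  0.048     ]]
0.179053761951271 9.331687569715118
[ 0.54336311 -0.21456507  0.048     ] [ 0.51869395 -0.21861881  0.048     ]
grasp [ 0.4875 -0.2515  0.1873] axis [-0.0077  0.0046 -1.    ] yaw 8.32 slide [ 36.5 -27.2 137.2] yaw_cmd -0.68 F [-0.6 -1.1  0. ] gap 0.0852 t 1.4
```

Call:
{"name": "carry_out", "arguments": {"series": [{"slide": [20, -14, 15], "yaw": -0.8}, {"slide": [17, -13.5, 15], "yaw": 0}, {"slide": [0, 0, 20], "yaw": 0}, {"slide": [0, 0, 0], "yaw": 0}], "claw": 48}}

```text
clock: 1.9
ee_pos: [0.5194, -0.2213, 0.2898]
tcp_rot: [0.997, 0.079, -0.005, -0.002]
contact_force: [-0.3, -0.0, 0.4]
finger_gap: 0.0479
```

```bash
python3 -c "
from h import *
delta((.5187,-.2186),.05,9.2)"
```

```text
grasp [ 0.5177 -0.2209  0.1348] axis [-0.011   0.003  -0.9999] yaw 9.1 slide [ 2.2 -1.7 84.8] yaw_cmd -0.1 F [-0.3 -0.   0.4] gap 0.0479 t 1.9
```

Call:
{"name": "carry_out", "arguments": {"series": [{"slide": [1, -1, 25], "yaw": 0}, {"slide": [1, -1, 25], "yaw": 0}, {"slide": [0, 0, 20], "yaw": 0}, {"slide": [0, 0, 13], "yaw": 0}, {"slide": [0, 0, 2], "yaw": 0}]}}

```text
clock: 2.52
ee_pos: [0.5205, -0.2243, 0.2069]
tcp_rot: [0.997, 0.077, -0.003, 0.001]
contact_force: [-0.7, 1.2, 0.2]
finger_gap: 0.0478
```

```bash
python3 -c "
from h import *
delta((.5187,-.2186),.05,9.2)"
```

```text
grasp [ 0.5197 -0.2246  0.0519] axis [-0.0053 -0.0021 -1.    ] yaw 8.81 slide [-0.  -6.   1.9] yaw_cmd -0.39 F [-0.7  1.2  0.2] gap 0.0478 t 2.525
```

Call:
{"name": "carry_out", "arguments": {"series": [{"slide": [0, -5, 2], "yaw": -0.4}, {"slide": [0, -1, 0], "yaw": 0}]}}

```text
clock: 2.78
ee_pos: [0.5201, -0.2186, 0.2062]
tcp_rot: [0.997, 0.08, -0.002, 0.001]
contact_force: [0.8, -0.9, 0.5]
finger_gap: 0.0477
```

Call:
{"name": "carry_out", "arguments": {"series": [{"slide": [0, 0, 0], "yaw": 0}, {"slide": [0, 0, 0], "yaw": 0}, {"slide": [0, 0, 0], "yaw": 0}, {"slide": [0, 0, 0], "yaw": 0}], "claw": 20, "grip_force": 50}}

```text
clock: 3.28
ee_pos: [0.5205, -0.2172, 0.2074]
tcp_rot: [0.997, 0.081, -0.001, 0.001]
contact_force: [0.1, 1.2, -0.2]
finger_gap: 0.0298
```

Call:
{"name": "carry_out", "arguments": {"series": [{"slide": [0, 0, -20], "yaw": 0}, {"slide": [0, 0, -50], "yaw": 0}, {"slide": [0, 0, -50], "yaw": 0}, {"slide": [0, 0, 0], "yaw": 0}]}}

```text
clock: 3.78
ee_pos: [0.5204, -0.2185, 0.3329]
tcp_rot: [0.997, 0.08, -0.001, 0.001]
contact_force: [1.3, -0.4, -1.7]
finger_gap: 0.0295
```

```bash
python3 -c "
from h import *
delta((.5187,-.2186),.2,9.2)
b=capture('scene');save('s2.png',cv2.resize(b[100:300,160:500],None,fx=2.2,fy=2.2,interpolation=cv2.INTER_CUBIC))"
```

```text
grasp [ 0.52   -0.2189  0.1779] axis [-0.0024 -0.0031 -1.    ] yaw 9.16 slide [ -1.3  -0.5 -22.1] yaw_cmd -0.04 F [ 1.3 -0.4 -1.7] gap 0.0295 t 3.775
```

View pics/s2.png

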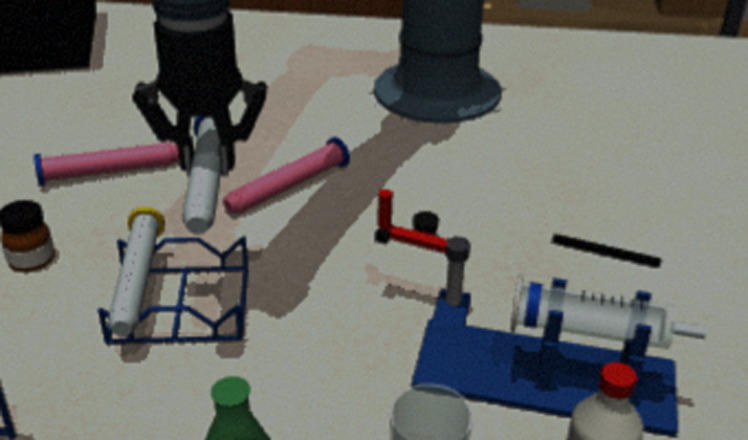

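Call:
{"name": "carry_out", "arguments": {"series": [{"slide": [0, 0, 0], "yaw": -9.5}, {"slide": [0, 0, 0], "yaw": -9.5}, {"slide": [0, 0, 0], "yaw": -9.5}, {"slide": [0, 0, 0], "yaw": -9.5}, {"slide": [0, 0, 0], "yaw": -9.5}, {"slide": [0, 0, 0], "yaw": -9.5}, {"slide": [0, 0, 0], "yaw": -9.5}, {"slide": [0, 0, 0], "yaw": -9.5}, {"slide": [0, 0, 0], "yaw": 0}]}}

```text
clock: 4.95
ee_pos: [0.5091, -0.2176, 0.315]
tcp_rot: [0.722, 0.691, -0.011, -0.017]
contact_force: [-0.5, 0.3, -1.7]
finger_gap: 0.0295
```

```bash
python3 -c "
from h import *
delta((.592,-.067),.17,84.9);print(observe()['qpos'])"
```

```text
grasp [ 0.5032 -0.2162  0.1601] axis [-0.0383  0.0094 -0.9992] yaw 87.45 slide [153.   81.7 -11.9] yaw_cmd 2.55 F [-0.5  0.3 -1.7] gap 0.0295 t 4.95
[ 0.72756177  0.35471241 -0.46814428  1.87762552  0.19010736  0.99304889
  0.12944856]
```

Call:
{"name": "carry_out", "arguments": {"series": [{"slide": [40, 20, -4], "yaw": 2.5}, {"slide": [40, 21, -4], "yaw": 0}, {"slide": [40, 21, -4], "yaw": 0}, {"slide": [30, 20, 0], "yaw": 0}, {"slide": [0, 0, 0], "yaw": 0}]}}

```text
clock: 5.58
ee_pos: [0.6032, -0.0737, 0.3187]
tcp_rot: [0.745, 0.667, -0.014, -0.02]
contact_force: [0.4, -0.6, -2.4]
finger_gap: 0.0295
```

```bash
python3 - <<'E'
from h import *
import pickle
delta((.592,-.067),.0995,84.9)
c=get_calibration('wrist');a=capture('wrist');np.save('w2.npy',a);pickle.dump((c,observe()),open('w2.pkl','wb'))
save('w2.png',a)
b=np.radians(84.9);b=np.array([np.cos(b),np.sin(b),0]);m=np.array([.6075,.1071,.095])
print(proj(c,[m,m+.14*b]))
E
```

```text
grasp [ 0.5956 -0.072   0.1639] axis [-0.0487  0.0111 -0.9988] yaw 83.65 slide [ 4.2 -0.9 64.5] yaw_cmd -1.25 F [ 0.4 -0.6 -2.4] gap 0.0295 t 5.575
[[ 314.71475452  -88.16137722]
 [ 304.0550951  -526.5117938 ]]
```

View pics/w2.png

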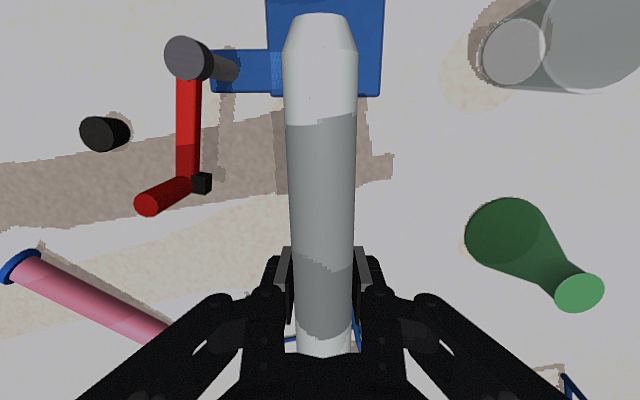

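The wrist view shows the pivot cap at (188,57), the knob at (147,205) and the piston tip at (320,15). The mouth is above the frame, so I'll back off for one look at the flange and barrel edges either side of the piston.

Call:
{"name": "carry_out", "arguments": {"series": [{"slide": [-45, 0, 0], "yaw": 0}, {"slide": [-45, 0, 0], "yaw": -1}, {"slide": [0, 0, 0], "yaw": 0}]}}

```text
clock: 6.0
ee_pos: [0.5889, -0.1708, 0.3152]
tcp_rot: [0.742, 0.67, -0.019, -0.022]
contact_force: [-0.0, 0.7, -2.0]
finger_gap: 0.0295
```

```bash
python3 - <<'E'
from h import *
import pickle
delta((.592,-.067),.0995,84.9)
c=get_calibration('wrist');a=capture('wrist');np.save('w3.npy',a);pickle.dump((c,observe()),open('w3.pkl','wb'))
A=cv2.resize(a[0:250,140:500],None,fx=2.2,fy=2.2,interpolation=cv2.INTER_CUBIC)
save('w3.png',A)
b=np.radians(84.9);b=np.array([np.cos(b),np.sin(b),0]);m=np.array([.6075,.1071,.095])
print(proj(c,[m,m+.14*b]))
E
```

```text
grasp [ 0.5801 -0.1698  0.1605] axis [-0.057   0.0068 -0.9984] yaw 84.11 slide [103.4   4.8  60.9] yaw_cmd -0.79 F [-0.   0.7 -2. ] gap 0.0295 t 6.0
[[  329.75116614  -392.26797542]
 [  325.65527252 -1001.80531611]]
```

View pics/w3.png

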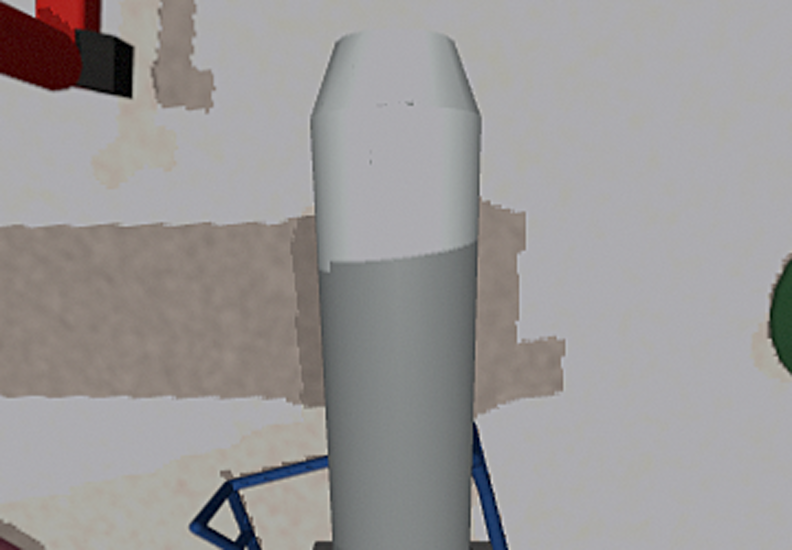

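I moved the wrong way: the mouth comes into view going forward. The piston clears the barrel at this height, so I'll go forward for the look.

Call:
{"name": "carry_out", "arguments": {"series": [{"slide": [60, 4, -3], "yaw": -0.8}, {"slide": [60, 4, -3], "yaw": 0}, {"slide": [38, 2, 0], "yaw": 0}, {"slide": [0, 0, 0], "yaw": 0}]}}

```text
clock: 6.55
ee_pos: [0.6126, -0.0081, 0.3196]
tcp_rot: [0.739, 0.673, -0.019, -0.024]
contact_force: [0.5, -0.8, -1.4]
finger_gap: 0.0292
```

```bash
python3 - <<'E'
from h import *
import pickle
delta((.592,-.067),.0995,84.9)
c=get_calibration('wrist');a=capture('wrist');np.save('w4.npy',a);pickle.dump((c,observe()),open('w4.pkl','wb'))
A=cv2.resize(a[0:250,140:500],None,fx=2.2,fy=2.2,interpolation=cv2.INTER_CUBIC)
save('w4.png',A)
b=np.radians(84.9);b=np.array([np.cos(b),np.sin(b),0]);m=np.array([.6075,.1071,.095])
print(proj(c,[m,m+.14*b]))
E
```

```text
grasp [ 0.6032 -0.0064  0.1649] axis [-0.0605  0.0107 -0.9981] yaw 84.58 slide [-61.7  -1.4  65.3] yaw_cmd -0.32 F [ 0.5 -0.8 -1.4] gap 0.0292 t 6.55
[[ 319.7582832    49.58015852]
 [ 317.05302825 -288.42891251]]
```

View pics/w4.png

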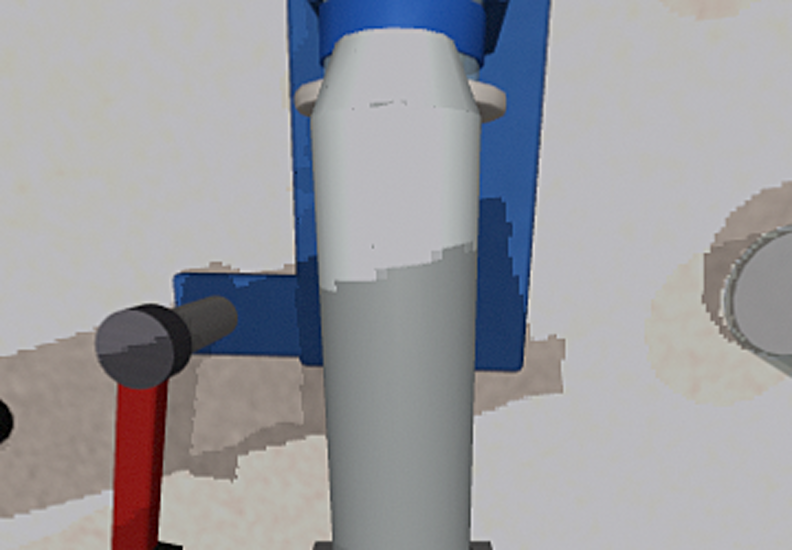

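```bash
python3 - <<'E'
from h import *
import pickle
c,o=pickle.load(open('w4.pkl','rb'))
P=lambda X,Y:[140+X/2.2,Y/2.2]
M=R.from_quat(o['tcp_rot']).as_matrix();g=o['ee_pos']+.155*M[:,2]
print('toolx',M[:,0])
az=lambda a,b:np.degrees(np.arctan2(b[1]-a[1],b[0]-a[0]))
for X in((289,0,302,365),(548,0,523,365)):
    q=at_z(c,[P(*X[2:]),P(*X[:2])],.012);print('plate',q.round(4),az(*q))
q=at_z(c,[P(401,109)],.095);print('mouth',q)
q=at_z(c,[P(402,45)],.095);print('band',q)
# piston silhouette points: axis at z~ g-.0044
z=g[2]-.0044
q=at_z(c,[P(401,540),P(396.5,108),P(395,35)],z);print('piston',q.round(4),az(q[0],q[1]),'grasp',g)
# pivot cap
q=at_z(c,[P(136,347)],.1);print('pivot',q)
E
```

```text
toolx [0.09696916 0.99528331 0.00284946]
plate [[0.5512 0.0223 0.012 ]
 [0.5665 0.1614 0.012 ]] 83.71934996059372
plate [[0.6487 0.0143 0.012 ]
 [0.6626 0.1506 0.012 ]] 84.16271499690124
mouth [[0.60901511 0.10696026 0.095     ]]
band [[0.61074414 0.12224952 0.095     ]]
piston [[0.6038 0.0095 0.1603]
 [0.6113 0.0969 0.1603]
 [0.6122 0.1085 0.1603]] 85.07905347940563 grasp [ 0.60303918 -0.00908951  0.16469005]
pivot [[0.52176012 0.04924873 0.1       ]]
```

Call:
{"name": "carry_out", "arguments": {"series": [{"slide": [-34, -4, 0], "yaw": 0.8}, {"slide": [0, -1, 15], "yaw": 0}, {"slide": [0, 0, 15], "yaw": 0}]}}

```text
clock: 6.98
ee_pos: [0.6017, -0.0472, 0.2891]
tcp_rot: [0.747, 0.664, -0.02, -0.022]
contact_force: [-0.1, 1.3, -2.6]
finger_gap: 0.0296
```

```bash
python3 -c "
from h import *
delta((.5951,-.0404),.0994,83.6)"
```

```text
grasp [ 0.5924 -0.0463  0.1344] axis [-0.0599  0.006  -0.9982] yaw 83.33 slide [ 6.2  4.1 34.8] yaw_cmd -0.27 F [-0.1  1.3 -2.6] gap 0.0296 t 6.975
```

Call:
{"name": "carry_out", "arguments": {"series": [{"slide": [0, 3, 17], "yaw": 0}, {"slide": [0, 1, 17], "yaw": 0}, {"slide": [0, 0, 0], "yaw": 0}]}}

```text
clock: 7.35
ee_pos: [0.6022, -0.0478, 0.2494]
tcp_rot: [0.747, 0.664, -0.022, -0.024]
contact_force: [-0.0, 0.0, -2.2]
finger_gap: 0.0295
```

```bash
python3 - <<'E'
from h import *
import pickle
delta((.5951,-.0404),.0994,83.6)
c=get_calibration('wrist');a=capture('wrist');s=capture('scene')
pickle.dump((c,observe()),open('w5.pkl','wb'))
A=cv2.resize(a[0:200,200:440],None,fx=2.2,fy=2.2,interpolation=cv2.INTER_CUBIC)
S=cv2.resize(s[190:290,310:480],None,fx=3,fy=3,interpolation=cv2.INTER_CUBIC)
B=np.zeros((300+440,528,3),np.uint8);B[:440]=A;B[440:,:510]=S
save('w5.png',cv2.resize(B,None,fx=.8,fy=.8))
E
```

```text
grasp [ 0.592  -0.0468  0.0947] axis [-0.0658  0.0065 -0.9978] yaw 83.29 slide [ 6.7  2.1 -4.8] yaw_cmd -0.31 F [-0.   0.  -2.2] gap 0.0295 t 7.35
```

View pics/w5.png

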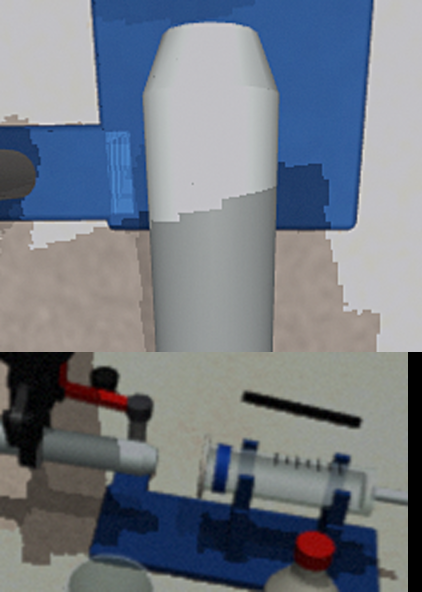

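```bash
python3 - <<'E'
from h import *
import pickle
c=get_calibration('scene')
_,o=pickle.load(open('w5.pkl','rb'))
M=R.from_quat(o['tcp_rot']).as_matrix();g=o['ee_pos']+.155*M[:,2]
a=np.radians(84.3);b=np.array([np.cos(a),np.sin(a),0]);m=np.array([.609,.107,.095])
# piston axis: tip offset from grasp at yaw tool+1.1, .1179
t=np.radians(83.3+1.1);tip=g+[.1179*np.cos(t),.1179*np.sin(t),-.0044]
print('tip pred',tip,proj(c,tip),'obs 373.8,234.2')
print('mouth pred',proj(c,[m,m+.14*b]),'obs 395,238.3 ; 463,248')
w,_=pickle.load(open('w5.pkl','rb'))
print('wrist tip pred',proj(w,tip),'obs',200+211/1.76, 25/1.76)
print('mm/px: x',proj(c,m+[.01,0,0])-proj(c,m),'z',proj(c,m+[0,0,.01])-proj(c,m))
E
```

```text
tip pred [0.60516482 0.07073729 0.09235999] [[376.89755822 234.14117177]] obs 373.8,234.2
mouth pred [[393.89706634 235.8709881 ]
 [461.40844645 246.24199666]] obs 395,238.3 ; 463,248
wrist tip pred [[322.36563938   4.06252886]] obs 319.8863636363636 14.204545454545455
mm/px: x [[0.04082194 3.03422448]] z [[ 0.50129387 -3.55279709]]
```

```bash
python3 -c "
from h import *
delta((.595,-.0373),.0994,83.5)"
```

```text
grasp [ 0.5937 -0.0466  0.0968] axis [-0.0618  0.0064 -0.9981] yaw 83.3 slide [ 9.4  0.1 -2.7] yaw_cmd -0.2 F [-0.4  0.4 -1.4] gap 0.0294 t 7.45
```

Call:
{"name": "carry_out", "arguments": {"series": [{"slide": [9, 0, -2.5], "yaw": 0}, {"slide": [0, 0, 0], "yaw": 0}]}}

```text
clock: 7.7
ee_pos: [0.6056, -0.0371, 0.2558]
tcp_rot: [0.747, 0.665, -0.02, -0.022]
contact_force: [0.4, 0.9, -1.4]
finger_gap: 0.029
```

```bash
python3 - <<'E'
from h import *
c=get_calibration('scene')
delta((.595,-.0373),.0994,83.5)
o=observe();s=capture('scene')
delta((.595,-.0373),.0994,83.5)
M=R.from_quat(o['tcp_rot']).as_matrix();g=o['ee_pos']+.155*M[:,2]
t=np.arctan2(M[1,0],M[0,0])+np.radians(.9);u=np.array([np.cos(t),np.sin(t),0]);ax=g+[0,0,-.0044]
a=np.radians(84.3);b=np.array([np.cos(a),np.sin(a),0]);m=np.array([.609,.107,.095])
S=cv2.resize(s[200:275,330:480],None,fx=5.3,fy=5.3,interpolation=cv2.INTER_CUBIC)
S=np.clip(S*1.5,0,255).astype(np.uint8)
f=lambda p:tuple(int(v) for v in ((p-[330,200]+.5)*5.3))
n=np.array([-b[1],b[0],0]);
for P in([m+.029*(np.cos(k)*n+np.sin(k)*np.array([0,0,1])) for k in np.linspace(0,6.28,40)],[m,m+.15*b],
  [ax+u*.115,ax+u*.02]):
    q=proj(c,P)
    for i in range(len(q)-1): cv2.line(S,f(q[i]),f(q[i+1]),(255,0,0),1)
save('s3.png',S)
E
```

```text
grasp [ 0.5965 -0.036   0.101 ] axis [-0.0584  0.007  -0.9983] yaw 83.35 slide [-1.5 -1.2  1.7] yaw_cmd -0.15 F [ 0.4  0.9 -1.4] gap 0.029 t 7.7
grasp [ 0.5964 -0.0371  0.101 ] axis [-0.0586  0.0061 -0.9983] yaw 83.3 slide [-0.4 -1.3  1.6] yaw_cmd -0.2 F [ 0.4 -0.  -1.7] gap 0.0293 t 7.75
```

View pics/s3.png

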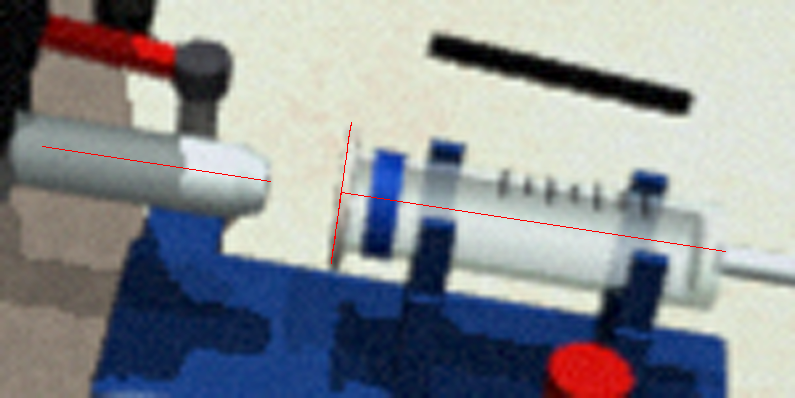

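The scene view with overlays shows the piston axis and bore axis off by the same small camera bias, so they line up within about 1.5 mm. I'll insert now, in steps.

Call:
{"name": "carry_out", "arguments": {"series": [{"slide": [12, -2, 1], "yaw": 0}, {"slide": [15, 0, 0.5], "yaw": 0}, {"slide": [15, 0, 0], "yaw": 0}, {"slide": [0, 0, 0], "yaw": 0}]}}

```text
clock: 8.25
ee_pos: [0.6086, 0.0082, 0.255]
tcp_rot: [0.746, 0.665, -0.019, -0.022]
contact_force: [0.1, 0.7, -1.8]
finger_gap: 0.0293
```

```bash
python3 -c "
from h import *
delta((.605,.0672),.0994,83.5)"
```

```text
grasp [0.5997 0.0092 0.1002] axis [-0.0574  0.0065 -0.9983] yaw 83.41 slide [58.3 -1.3  0.9] yaw_cmd -0.09 F [ 0.1  0.7 -1.8] gap 0.0293 t 8.25
```

Call:
{"name": "carry_out", "arguments": {"series": [{"slide": [15, -0.3, 0.3], "yaw": 0}, {"slide": [15, -0.3, 0], "yaw": 0}, {"slide": [15, -0.3, 0], "yaw": 0}, {"slide": [10, 0, 0], "yaw": 0}, {"slide": [0, 0, 0], "yaw": 0}]}}

```text
clock: 8.88
ee_pos: [0.6143, 0.0677, 0.2546]
tcp_rot: [0.746, 0.665, -0.019, -0.022]
contact_force: [-0.4, -1.0, -2.4]
finger_gap: 0.0291
```

```bash
python3 -c "
from h import *
delta((.605,.0672),.0994,83.5)"
```

```text
grasp [0.6054 0.0688 0.0999] axis [-0.0574  0.0071 -0.9983] yaw 83.47 slide [-1.7 -0.2  0.5] yaw_cmd -0.03 F [-0.4 -1.  -2.4] gap 0.0291 t 8.875
```

Call:
{"name": "carry_out", "arguments": {"series": [{"slide": [0, 0, 0], "yaw": 0}, {"slide": [0, 0, 0], "yaw": 0}, {"slide": [0, 0, 0], "yaw": 0}, {"slide": [0, 0, 0], "yaw": 0}, {"slide": [0, 0, 0], "yaw": 0}, {"slide": [0, 0, 0], "yaw": 0}], "claw": 62}}

```text
clock: 9.62
ee_pos: [0.6155, 0.065, 0.256]
tcp_rot: [0.747, 0.664, -0.019, -0.02]
contact_force: [0.3, -0.7, 0.4]
finger_gap: 0.0621
```

Call:
{"name": "carry_out", "arguments": {"series": [{"slide": [-15, 0, 2], "yaw": 0}, {"slide": [-15, 0, 2], "yaw": 0}, {"slide": [-12, 0, 0], "yaw": 0}, {"slide": [0, 0, 0], "yaw": 0}]}}

```text
clock: 10.12
ee_pos: [0.6098, 0.0184, 0.2513]
tcp_rot: [0.748, 0.663, -0.019, -0.02]
contact_force: [-0.6, 0.6, -0.0]
finger_gap: 0.0621
```

```bash
python3 - <<'E'
from h import *
delta((.601,.0254),.094,83.5)
s=capture('scene');t=capture('top')
S=cv2.resize(s[185:265,310:480],None,fx=4.4,fy=4.4,interpolation=cv2.INTER_CUBIC)
T=cv2.resize(t[140:215,220:330],None,fx=4,fy=4,interpolation=cv2.INTER_CUBIC)
B=np.zeros((S.shape[0]+240,S.shape[1],3),np.uint8);B[:S.shape[0]]=S;B[S.shape[0]:,:440]=T[:240]
save('s4.png',np.clip(B*1.4,0,255).astype(np.uint8))
E
```

```text
grasp [0.6012 0.019  0.0965] axis [-0.0556  0.004  -0.9984] yaw 83.09 slide [ 6.3 -0.8  2.5] yaw_cmd -0.41 F [-0.6  0.6 -0. ] gap 0.0621 t 10.125
```

View pics/s4.png

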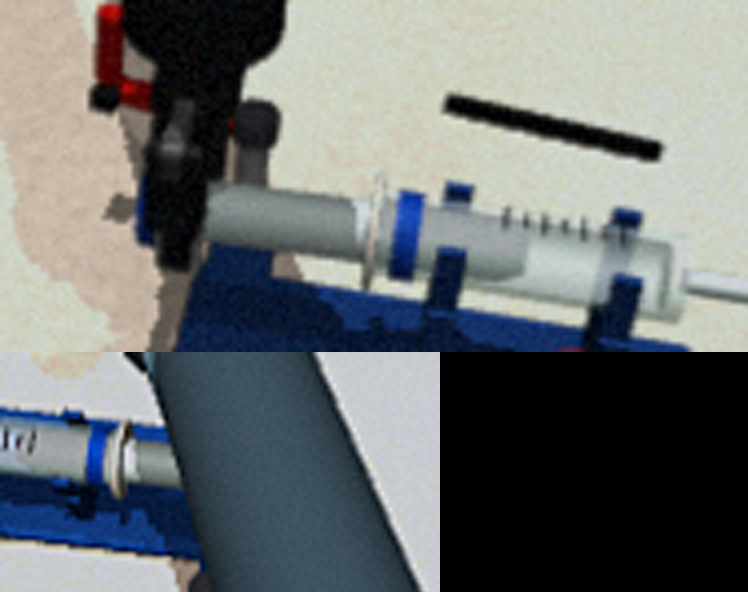

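The piston stands by itself in the barrel: tip near column 525, between the mouth at 375 and the end at about 675, so roughly half way. The latch is still open. Now I'll re-grip further back.

Call:
{"name": "carry_out", "arguments": {"series": [{"slide": [4, -0.5, 2], "yaw": -0.4}, {"slide": [0, 0, 0], "yaw": 0}]}}

```text
clock: 10.48
ee_pos: [0.6097, 0.0264, 0.2497]
tcp_rot: [0.744, 0.667, -0.018, -0.021]
contact_force: [1.2, 0.4, 0.7]
finger_gap: 0.0621
```

Call:
{"name": "carry_out", "arguments": {"series": [{"slide": [0, 0, 0], "yaw": 0}, {"slide": [0, 0, 0], "yaw": 0}, {"slide": [0, 0, 0], "yaw": 0}, {"slide": [0, 0, 0], "yaw": 0}, {"slide": [0, 0, 0], "yaw": 0}], "claw": 20, "grip_force": 50}}

```text
clock: 11.1
ee_pos: [0.6097, 0.0276, 0.25]
tcp_rot: [0.744, 0.668, -0.018, -0.021]
contact_force: [-0.5, 0.6, -0.4]
finger_gap: 0.0293
```

```bash
python3 -c "
from h import *
delta((.6065,.0865),.097,84)"
```

```text
grasp [0.6012 0.0286 0.0952] axis [-0.0548  0.0067 -0.9985] yaw 83.88 slide [58.1 -1.  -1.7] yaw_cmd -0.12 F [-0.5  0.6 -0.4] gap 0.0293 t 11.1
```

This grip would leave only about 3 mm between the fingers and the flange when home, so I'll re-grip 7 mm further back.

Call:
{"name": "carry_out", "arguments": {"series": [{"slide": [0, 0, 0], "yaw": 0}, {"slide": [0, 0, 0], "yaw": 0}, {"slide": [0, 0, 0], "yaw": 0}, {"slide": [-8, 0, 0], "yaw": 0}, {"slide": [0, 0, 0], "yaw": 0}], "claw": 50}}

```text
clock: 11.72
ee_pos: [0.6089, 0.0186, 0.2497]
tcp_rot: [0.744, 0.668, -0.018, -0.021]
contact_force: [-1.0, -0.4, -0.1]
finger_gap: 0.0499
```

Call:
{"name": "carry_out", "arguments": {"series": [{"slide": [0, 0, 0], "yaw": 0}, {"slide": [0, 0, 0], "yaw": 0}, {"slide": [0, 0, 0], "yaw": 0}, {"slide": [0, 0, 0], "yaw": 0}], "claw": 20, "grip_force": 50}}

```text
clock: 12.22
ee_pos: [0.6089, 0.0184, 0.25]
tcp_rot: [0.744, 0.668, -0.018, -0.021]
contact_force: [-0.7, -0.8, 0.7]
finger_gap: 0.0294
```

```bash
python3 -c "
from h import *
delta((.6065,.0865),.097,84)"
```

```text
grasp [0.6004 0.0194 0.0952] axis [-0.0547  0.0062 -0.9985] yaw 83.84 slide [67.4 -1.2 -1.7] yaw_cmd -0.16 F [-0.7 -0.8  0.7] gap 0.0294 t 12.225
```

Call:
{"name": "carry_out", "arguments": {"series": [{"slide": [14, -0.3, -0.4], "yaw": 0}, {"slide": [14, -0.3, -0.4], "yaw": 0}, {"slide": [14, -0.3, -0.4], "yaw": 0}, {"slide": [12, -0.2, -0.4], "yaw": 0}, {"slide": [0, 0, 0], "yaw": 0}]}}

```text
clock: 12.85
ee_pos: [0.6136, 0.0557, 0.2524]
tcp_rot: [0.747, 0.663, -0.034, -0.012]
contact_force: [-1.0, 1.4, 2.5]
finger_gap: 0.0292
```

Call:
{"name": "carry_out", "arguments": {"series": [{"slide": [4, 0, 0], "yaw": 0}, {"slide": [3, 0, 0], "yaw": 0}]}}

```text
clock: 13.1
ee_pos: [0.6143, 0.0609, 0.2524]
tcp_rot: [0.748, 0.663, -0.035, -0.011]
contact_force: [-2.4, -3.1, 5.0]
finger_gap: 0.0296
```

```bash
python3 -c "
from h import *
delta((.6067,.0841),.097,84)"
```

```text
grasp [0.6038 0.0562 0.0978] axis [-0.0678 -0.0304 -0.9972] yaw 83.2 slide [28.  -0.5 -0.2] yaw_cmd -0.8 F [-2.4 -3.1  5. ] gap 0.0296 t 13.1
```

Call:
{"name": "carry_out", "arguments": {"series": [{"slide": [10, 0, -0.6], "yaw": 0}, {"slide": [10, 0, -0.6], "yaw": 0}, {"slide": [0, 0, 0], "yaw": 0}]}}

```text
clock: 13.48
ee_pos: [0.6166, 0.0789, 0.2529]
tcp_rot: [0.748, 0.663, -0.038, -0.01]
contact_force: [-1.7, 1.8, 1.7]
finger_gap: 0.029
```

```bash
python3 -c "
from h import *
delta((.6067,.0841),.097,84)"
```

```text
grasp [0.6057 0.0735 0.0984] axis [-0.0705 -0.035  -0.9969] yaw 83.15 slide [10.7 -0.2  0.9] yaw_cmd -0.85 F [-1.7  1.8  1.7] gap 0.029 t 13.475
```

Smooth and low force. I'll push on until it stops.

Call:
{"name": "carry_out", "arguments": {"series": [{"slide": [6, 0, -0.2], "yaw": 0}, {"slide": [5, 0, -0.2], "yaw": 0}, {"slide": [4, 0, 0], "yaw": 0}, {"slide": [3, 0, 0], "yaw": 0}]}}

```text
clock: 13.98
ee_pos: [0.6187, 0.0913, 0.2528]
tcp_rot: [0.748, 0.662, -0.044, -0.007]
contact_force: [-4.2, -6.9, 6.5]
finger_gap: 0.0291
```

```bash
python3 -c "
from h import *
delta((.6067,.0841),.097,84)"
```

```text
grasp [0.607  0.0839 0.0984] axis [-0.0756 -0.0474 -0.996 ] yaw 83.08 slide [ 0.2 -0.2  1.4] yaw_cmd -0.92 F [-4.2 -6.9  6.5] gap 0.0291 t 13.975
```

Call:
{"name": "carry_out", "arguments": {"series": [{"slide": [5, 0, 0], "yaw": 0}, {"slide": [5, 0, 0], "yaw": 0}]}}

```text
clock: 14.22
ee_pos: [0.6197, 0.0936, 0.2525]
tcp_rot: [0.749, 0.66, -0.051, -0.004]
contact_force: [-5.7, -8.2, 9.4]
finger_gap: 0.0292
```

```bash
python3 -c "
from h import *
delta((.6067,.0841),.097,84)"
```

```text
grasp [0.607  0.0839 0.0984] axis [-0.0819 -0.0626 -0.9947] yaw 82.9 slide [ 0.3 -0.2  1.4] yaw_cmd -1.1 F [-5.7 -8.2  9.4] gap 0.0292 t 14.225
```

The grasp point has stopped exactly where "home" was predicted, and the reaction force is rising. I'll release, lift clear and check the disc position numerically.

Call:
{"name": "carry_out", "arguments": {"series": [{"slide": [0, 0, 0], "yaw": 0}, {"slide": [0, 0, 0], "yaw": 0}, {"slide": [0, 0, 0], "yaw": 0}, {"slide": [-1, 0, 0], "yaw": 0}], "claw": 60}}

```text
clock: 14.72
ee_pos: [0.6195, 0.0952, 0.2511]
tcp_rot: [0.749, 0.66, -0.049, -0.005]
contact_force: [-0.3, 0.1, -0.2]
finger_gap: 0.0598
```

Call:
{"name": "carry_out", "arguments": {"series": [{"slide": [0, 0, -40], "yaw": 0}, {"slide": [0, 0, -50], "yaw": 0}, {"slide": [-60, 0, -10], "yaw": 0}, {"slide": [-60, 0, 0], "yaw": 0}, {"slide": [0, 0, 0], "yaw": 0}]}}

```text
clock: 15.35
ee_pos: [0.6133, -0.0181, 0.3611]
tcp_rot: [0.747, 0.663, -0.048, -0.005]
contact_force: [-0.2, -0.0, -0.7]
finger_gap: 0.0595
```

```bash
python3 - <<'E'
from h import *
import pickle
delta((.4935,-.0353),.19,83)
a=np.radians(84.3);b=np.array([np.cos(a),np.sin(a),0]);m=np.array([.609,.107,.095])
pz=np.array([.5175,.048,.12])
w=get_calibration('wrist');W=capture('wrist');ct=get_calibration('top');T=capture('top');cs=get_calibration('scene');S=capture('scene')
np.save('T6.npy',T);np.save('S6.npy',S);np.save('W6.npy',W);pickle.dump(w,open('w6.pkl','wb'))
cyl=[m-.044*b,m,m-.068*b]
for n,c in(('wrist',w),('top',ct),('scene',cs)):print(n,proj(c,cyl+[[.4935,-.0353,.135]]).round(0).tolist())
f=lambda I,r,c,k:cv2.resize(I[r[0]:r[1],c[0]:c[1]],None,fx=k,fy=k,interpolation=cv2.INTER_CUBIC)
A=f(T,(140,220),(220,320),3.5);B=f(S,(185,285),(310,480),3)
C=cv2.resize(W,None,fx=.8,fy=.8)
h=max(A.shape[0],B.shape[0]);X=np.zeros((h+320,870,3),np.uint8)
X[:A.shape[0],:350]=A;X[:B.shape[0],355:355+510]=B;X[h:,:512]=C
X=np.clip(X[:, :]*1.3,0,255).astype(np.uint8)
save('s6.png',cv2.resize(X,None,fx=.919,fy=.919,interpolation=cv2.INTER_AREA))
E
```

```text
grasp [ 0.6011 -0.0266  0.2068] axis [-0.0788 -0.0552 -0.9954] yaw 83.26 slide [ -20.1 -104.3   25.7] yaw_cmd 0.26 F [-0.2 -0.  -0.7] gap 0.0595 t 15.35
wrist [[324.0, 82.0], [323.0, 13.0], [325.0, 116.0], [195.0, 237.0]]
top [[267.0, 168.0], [251.0, 167.0], [275.0, 169.0], [301.0, 205.0]]
scene [[374.0, 233.0], [394.0, 236.0], [363.0, 231.0], [334.0, 186.0]]
```

View pics/s6.png

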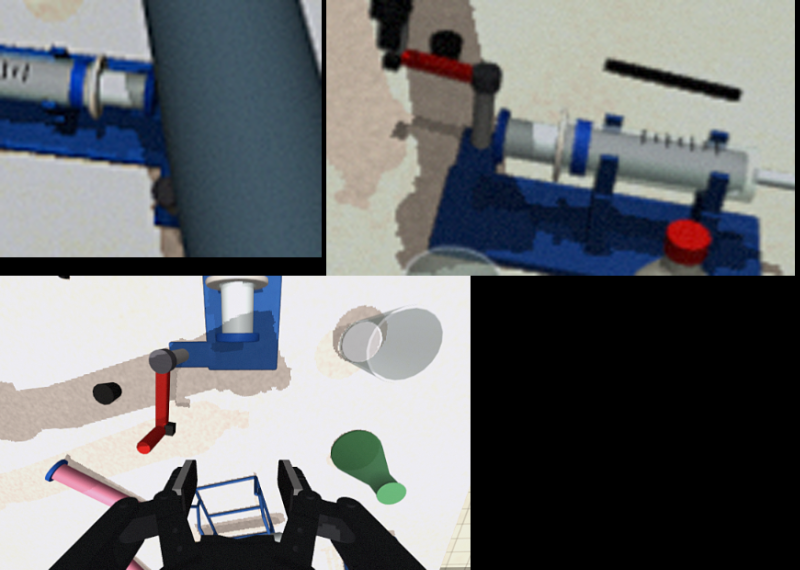

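Home by eye: the wrist view has the disc at source pixel (322,83) against a predicted (324,82). I'll check the edges in numbers before going for the knob.

```bash
python3 - <<'E'
from h import *
import pickle
w=pickle.load(open('w6.pkl','rb'));W=np.load('W6.npy').astype(int)
for r in range(0,100,1):
    if r<30 or r>65: print(r,W[r,322].tolist(),W[r,285].tolist() if r<30 else '',end=' | ')
a=np.radians(84.3);b=np.array([np.cos(a),np.sin(a),0]);m=np.array([.609,.107,.095]);up=np.array([0,0,1])
print()
for s,n in((-.040,'disc front top'),(-.048,'disc back top')):print(n,proj(w,m+s*b+.022*up),proj(w,m+s*b))
nn=np.array([-b[1],b[0],0])
for s in(.029,-.029):print('flange side',proj(w,m+s*nn))
red=(W[...,0]>110)&(W[...,1]<60)&(W[...,2]<60)
n,l,st,ce=cv2.connectedComponentsWithStats(red.astype(np.uint8))
print(st[1:],ce[1:])
E
```

```text
0 [182, 182, 186] [91, 102, 133] | 1 [186, 186, 190] [137, 134, 138] | 2 [178, 178, 180] [155, 148, 144] | 3 [150, 147, 147] [158, 152, 146] | 4 [106, 102, 100] [155, 150, 143] | 5 [75, 70, 67] [153, 147, 141] | 6 [67, 63, 60] [154, 148, 142] | 7 [114, 114, 115] [152, 146, 140] | 8 [159, 158, 161] [136, 131, 124] | 9 [180, 180, 184] [101, 99, 94] | 10 [186, 185, 189] [77, 74, 70] | 11 [185, 184, 188] [75, 72, 69] | 12 [182, 182, 186] [76, 72, 70] | 13 [182, 181, 186] [75, 71, 69] | 14 [183, 183, 187] [77, 74, 68] | 15 [182, 182, 185] [75, 70, 66] | 16 [183, 183, 187] [66, 71, 92] | 17 [183, 183, 187] [46, 72, 121] | 18 [183, 182, 187] [36, 73, 129] | 19 [183, 183, 187] [40, 75, 128] | 20 [183, 182, 186] [42, 75, 128] | 21 [181, 181, 185] [37, 73, 126] | 22 [184, 183, 187] [43, 77, 129] | 23 [182, 182, 186] [40, 77, 129] | 24 [184, 183, 187] [40, 77, 128] | 25 [183, 183, 187] [41, 77, 127] | 26 [182, 182, 186] [41, 75, 128] | 27 [182, 182, 186] [40, 76, 127] | 28 [183, 183, 186] [39, 75, 126] | 29 [184, 183, 187] [38, 73, 125] | 66 [148, 152, 151]  | 67 [147, 151, 150]  | 68 [146, 151
[... 277 characters left out ...]
7, 124]  | 82 [32, 65, 122]  | 83 [30, 63, 121]  | 84 [27, 62, 120]  | 85 [30, 63, 120]  | 86 [29, 60, 119]  | 87 [28, 59, 117]  | 88 [24, 57, 116]  | 89 [19, 50, 106]  | 90 [23, 42, 83]  | 91 [26, 41, 70]  | 92 [22, 44, 76]  | 93 [19, 41, 75]  | 94 [20, 43, 76]  | 95 [22, 44, 77]  | 96 [21, 43, 76]  | 97 [21, 43, 76]  | 98 [21, 41, 77]  | 99 [21, 44, 76]  | 
disc front top [[321.57482999  76.09571604]] [[323.82973415  76.316132  ]]
disc back top [[321.86849046  89.00184791]] [[324.06385284  88.00368552]]
flange side [[280.4823082   14.37215843]]
flange side [[365.56178791  10.7482725 ]]
[[212 132  15  74 973]
 [186 227  18  15 197]] [[218.57759507 166.54779034]
 [194.90862944 234.24873096]]
```

The disc edges are at rows 78 and 90 against a predicted 76 and 89, so the piston is home within about 1 mm. The knob top is at (195,234). I'll compute its position and the swing.

```bash
python3 - <<'E'
from h import *
import pickle
w=pickle.load(open('w6.pkl','rb'))
k=at_z(w,[[195,234.3]],.135)[0];print('knob',k)
a=np.radians(84.3);b=np.array([np.cos(a),np.sin(a),0]);n=np.array([-b[1],b[0],0]);m=np.array([.609,.107,.095])
p=m-.068*b+.085*n;print('pivot',p,np.linalg.norm((k-p)[:2]))
d=k-p; th0=np.degrees(np.arctan2(d[1],d[0]));thS=np.degrees(np.arctan2(-n[1],-n[0]));print(th0,thS,'open rad',np.radians(thS-th0))
delta(k[:2],.19,83);delta(k[:2],.118,83)
for i in range(0,11):
    t=np.radians(th0+(thS-th0)*i/10);print(i,(p[:2]+.085*np.array([np.cos(t),np.sin(t)])).round(4))
E
```

```text
knob [ 0.4941101  -0.03334453  0.135     ]
pivot [0.51766653 0.0477784  0.095     ] 0.0844738713335954
-106.19221048916127 -5.700000000000005 open rad 1.7539199456430454
grasp [ 0.6009 -0.0175  0.2062] axis [-0.0792 -0.0501 -0.9956] yaw 83.91 slide [ -26.1 -102.9   25.4] yaw_cmd 0.91 F [ 0.1  0.7 -0. ] gap 0.0596 t 15.5
grasp [ 0.6009 -0.0175  0.2062] axis [-0.0792 -0.0501 -0.9956] yaw 83.91 slide [-21.9 -97.6  97.1] yaw_cmd 0.91 F [ 0.1  0.7 -0. ] gap 0.0596 t 15.5
0 [ 0.494  -0.0338]
1 [ 0.5086 -0.0367]
2 [ 0.5235 -0.037 ]
3 [ 0.5382 -0.0347]
4 [ 0.5522 -0.0299]
5 [ 0.5653 -0.0226]
6 [ 0.5768 -0.0133]
7 [ 0.5866 -0.002 ]
8 [0.5942 0.0108]
9 [0.5995 0.0247]
10 [0.6022 0.0393]
```

Call:
{"name": "carry_out", "arguments": {"series": [{"slide": [-13, -50, 12], "yaw": 0}, {"slide": [-13, -50, 12], "yaw": 0.9}, {"slide": [0, 0, 0], "yaw": 0}], "claw": 50}}

```text
clock: 15.88
ee_pos: [0.5054, -0.0187, 0.3417]
tcp_rot: [0.745, 0.666, -0.047, -0.011]
contact_force: [1.4, 0.3, 0.6]
finger_gap: 0.0501
```

```bash
python3 -c "
from h import *
delta((.494,-.0336),.119,83)"
```

```text
grasp [ 0.4923 -0.0259  0.1874] axis [-0.0843 -0.0462 -0.9954] yaw 83.72 slide [-3.7  7.9 68.3] yaw_cmd 0.72 F [1.4 0.3 0.6] gap 0.0501 t 15.875
```

Call:
{"name": "carry_out", "arguments": {"series": [{"slide": [-3.5, 8, 22], "yaw": 0}, {"slide": [0, 0, 22], "yaw": 0}, {"slide": [0, 0, 12], "yaw": 0}, {"slide": [0, 0, 0], "yaw": 0}]}}

```text
clock: 16.38
ee_pos: [0.5108, -0.0178, 0.2854]
tcp_rot: [0.74, 0.671, -0.044, -0.01]
contact_force: [-1.1, -0.0, 0.2]
finger_gap: 0.0499
```

```bash
python3 -c "
from h import *
delta((.494,-.0336),.119,83)"
```

```text
grasp [ 0.4987 -0.0246  0.131 ] axis [-0.0782 -0.0435 -0.996 ] yaw 84.47 slide [-8.8 -2.9 12.7] yaw_cmd 1.47 F [-1.1 -0.   0.2] gap 0.0499 t 16.375
```

Call:
{"name": "carry_out", "arguments": {"series": [{"slide": [-8, -2.5, 6], "yaw": 0}, {"slide": [0, 0, 5], "yaw": 0}, {"slide": [0, 0, 0], "yaw": 0}]}}

```text
clock: 16.75
ee_pos: [0.5079, -0.0259, 0.276]
tcp_rot: [0.74, 0.671, -0.042, -0.009]
contact_force: [-0.1, 0.5, 0.6]
finger_gap: 0.0502
```

Call:
{"name": "carry_out", "arguments": {"series": [{"slide": [0, 0, 0], "yaw": 0}, {"slide": [0, 0, 0], "yaw": 0}, {"slide": [0, 0, 0], "yaw": 0}, {"slide": [0, 0, 0], "yaw": 0}], "claw": 5, "grip_force": 20}}

```text
clock: 17.25
ee_pos: [0.5081, -0.0261, 0.2767]
tcp_rot: [0.74, 0.671, -0.042, -0.008]
contact_force: [-0.4, 0.8, -1.3]
finger_gap: 0.0164
```

```bash
python3 -c "
from h import *
delta((.494,-.0336),.119,83)
delta((.5235,-.0365),.119,83);print(observe()['qpos'])"
```

```text
grasp [ 0.4968 -0.0329  0.1222] axis [-0.0727 -0.0439 -0.9964] yaw 84.5 slide [-0.8 -2.5  3.4] yaw_cmd 1.5 F [-0.4  0.8 -1.3] gap 0.0164 t 17.25
grasp [ 0.4968 -0.0329  0.1222] axis [-0.0727 -0.0439 -0.9964] yaw 84.5 slide [-0.8 27.1  1.4] yaw_cmd 1.5 F [-0.4  0.8 -1.3] gap 0.0164 t 17.25
[ 0.39836146  0.34585155 -0.50176998  1.9946756   0.25152972  0.93385506
 -0.34154239]
```

Call:
{"name": "carry_out", "arguments": {"series": [{"slide": [-1, 13.5, -0.8], "yaw": 0}, {"slide": [0, 13.5, -0.8], "yaw": 0}, {"slide": [4, 14, -1], "yaw": 0}, {"slide": [6, 14, -1], "yaw": 0}, {"slide": [0, 0, 0], "yaw": 0}]}}

```text
clock: 17.88
ee_pos: [0.5695, -0.0236, 0.2767]
tcp_rot: [0.741, 0.671, -0.041, -0.007]
contact_force: [-0.2, 0.2, -0.2]
finger_gap: 0.0164
```

```bash
python3 -c "
from h import *
delta((.5653,-.0226),.121,83)
delta((.5768,-.0133),.121,83)
delta((.5942,.0108),.121,83)"
```

```text
grasp [ 0.5587 -0.0306  0.1222] axis [-0.0696 -0.0449 -0.9966] yaw 84.41 slide [8.6 5.8 0.4] yaw_cmd 1.41 F [-0.2  0.2 -0.2] gap 0.0164 t 17.875
grasp [ 0.5587 -0.0306  0.1222] axis [-0.0696 -0.0449 -0.9966] yaw 84.41 slide [19.  16.3 -0.8] yaw_cmd 1.41 F [-0.2  0.2 -0.2] gap 0.0164 t 17.875
grasp [ 0.5587 -0.0306  0.1222] axis [-0.0696 -0.0449 -0.9966] yaw 84.41 slide [44.6 31.2 -3.1] yaw_cmd 1.41 F [-0.2  0.2 -0.2] gap 0.0164 t 17.875
```

Call:
{"name": "carry_out", "arguments": {"series": [{"slide": [9, 6, -0.6], "yaw": 0}, {"slide": [10, 10, -0.9], "yaw": 0}, {"slide": [12, 8.5, -1], "yaw": 0}, {"slide": [13, 6.5, -0.9], "yaw": 0}, {"slide": [0, 0, 0], "yaw": 0}]}}

```text
clock: 18.5
ee_pos: [0.6074, 0.0209, 0.2764]
tcp_rot: [0.74, 0.671, -0.041, -0.006]
contact_force: [0.7, -0.8, 0.4]
finger_gap: 0.0162
```

```bash
python3 -c "
from h import *
delta((.5995,.0247),.121,83)
delta((.6022,.0393),.121,83)"
```

```text
grasp [0.5968 0.0139 0.122 ] axis [-0.0689 -0.0449 -0.9966] yaw 84.49 slide [11.   1.7  0.3] yaw_cmd 1.49 F [ 0.7 -0.8  0.4] gap 0.0162 t 18.5
grasp [0.5968 0.0139 0.122 ] axis [-0.0689 -0.0449 -0.9966] yaw 84.49 slide [25.8  2.9 -0.6] yaw_cmd 1.49 F [ 0.7 -0.8  0.4] gap 0.0162 t 18.5
```

Call:
{"name": "carry_out", "arguments": {"series": [{"slide": [12, 2, -0.6], "yaw": 0}, {"slide": [10, 0.8, -0.5], "yaw": 0}, {"slide": [4, 0, 0], "yaw": 0}, {"slide": [2, 0, 0], "yaw": 0}]}}

```text
clock: 19.0
ee_pos: [0.6129, 0.0445, 0.2762]
tcp_rot: [0.742, 0.669, -0.046, -0.003]
contact_force: [-2.6, -2.6, 3.8]
finger_gap: 0.0164
```

```bash
python3 -c "
from h import *
delta((.6022,.0393),.121,83)"
```

```text
grasp [0.6016 0.0357 0.1218] axis [-0.073  -0.0566 -0.9957] yaw 84.25 slide [3.7 0.3 0.6] yaw_cmd 1.25 F [-2.6 -2.6  3.8] gap 0.0164 t 19.0
```

Call:
{"name": "carry_out", "arguments": {"series": [{"slide": [5, 0, 0], "yaw": 0}, {"slide": [5, 0, 0], "yaw": 0}, {"slide": [4, 0, 0], "yaw": 0}]}}

```text
clock: 19.38
ee_pos: [0.614, 0.0478, 0.2759]
tcp_rot: [0.744, 0.666, -0.055, 0.002]
contact_force: [-3.9, -6.9, 5.2]
finger_gap: 0.0162
```

```bash
python3 -c "
from h import *
delta((.6022,.0393),.121,83)"
```

```text
grasp [0.6016 0.0359 0.1218] axis [-0.0798 -0.0768 -0.9939] yaw 83.81 slide [3.5 0.3 0.5] yaw_cmd 0.81 F [-3.9 -6.9  5.2] gap 0.0162 t 19.375
```

Call:
{"name": "carry_out", "arguments": {"series": [{"slide": [0, 0, 0], "yaw": 0}, {"slide": [0, 0, 0], "yaw": 0}, {"slide": [0, 0, 0], "yaw": 0}], "claw": 45}}

```text
clock: 19.75
ee_pos: [0.6133, 0.0503, 0.2746]
tcp_rot: [0.744, 0.666, -0.054, -0.0]
contact_force: [1.2, -0.5, -0.6]
finger_gap: 0.0452
```

Call:
{"name": "carry_out", "arguments": {"series": [{"slide": [0, 0, -30], "yaw": 0}, {"slide": [0, 0, -50], "yaw": 0}, {"slide": [-60, 0, -10], "yaw": 0}, {"slide": [-40, 0, 0], "yaw": 0}, {"slide": [0, 0, 0], "yaw": 0}]}}

```text
clock: 20.38
ee_pos: [0.6102, -0.0393, 0.3731]
tcp_rot: [0.741, 0.669, -0.053, -0.002]
contact_force: [-0.1, -0.1, 0.1]
finger_gap: 0.0451
```

```bash
python3 - <<'E'
from h import *
delta((.5,-.05),.2,83)
w=get_calibration('wrist');W=capture('wrist');S=capture('scene');save('w7.png',W);save('s7.png',S)
W=W.astype(int)
red=(W[...,0]>90)&(W[...,1]<60)&(W[...,2]<60)
n,l,st,ce=cv2.connectedComponentsWithStats(red.astype(np.uint8))
for s,e in zip(st[1:],ce[1:]):
    if s[4]>40: print('red',s,e,at_z(w,[e],.135),at_z(w,[e],.09))
a=np.radians(84.3);b=np.array([np.cos(a),np.sin(a),0]);n=np.array([-b[1],b[0],0]);m=np.array([.609,.107,.095]);up=np.array([0,0,1])
k=m-.068*b
print('pred knob top',k,proj(w,[*k[:2],.135]),'arm mid',proj(w,[*(k+.03*n)[:2],.09]),proj(w,[*(k+.07*n)[:2],.09]))
print('disc front/back top',proj(w,m-.04*b+.022*up),proj(w,m-.048*b+.022*up))
c0=int(proj(w,m-.044*b)[0,0]);
for dc in(-14,14):
    col=W[:130,c0+dc];blue=np.where((col[:,2]>80)&(col[:,0]<50)&(col[:,2]-col[:,0]>60))[0];print(c0+dc,blue.tolist())
E
```

```text
grasp [ 0.5975 -0.0498  0.2189] axis [-0.082  -0.0678 -0.9943] yaw 84.33 slide [ -8.4 -95.2  26.8] yaw_cmd 1.33 F [-0.1 -0.1  0.1] gap 0.0451 t 20.375
red [ 236   71  100   25 1814] [287.53197354  81.42227122] [[0.57744413 0.04219501 0.135     ]] [[0.56890132 0.04216152 0.09      ]]
pred knob top [0.60224626 0.03933622 0.095     ] [[325.87629304  81.8642546 ]] arm mid [[291.80742192  80.71888246]] [[242.58959416  81.02368653]]
disc front/back top [[327.56591879  35.76542369]] [[327.5553078   49.27836145]]
315 [40, 41, 42, 43, 44, 45, 46, 47, 48, 49, 50, 92]
343 [40, 41, 42, 43, 44, 45, 46, 47, 48, 49, 50, 56, 57, 58, 59, 60, 61, 62, 63, 64, 65, 66, 67, 68, 69, 70, 71, 72, 73, 74, 75, 76, 77, 78, 79, 80, 81, 82, 83, 84, 85, 86, 87, 88, 89, 90, 92, 93, 94, 95, 96, 97, 98, 99, 100]
```

```bash
python3 - <<'E'
from h import *
w=get_calibration('wrist')
W=cv2.imread('pics/w7.png')[:,:,::-1].astype(int)
red=(W[...,0]>90)&(W[...,1]<60)&(W[...,2]<60)
print([(c,int(np.where(red[:,c])[0].min()),int(np.where(red[:,c])[0].max())) for c in range(238,336,6) if red[:,c].any()])
a=np.radians(84.3);b=np.array([np.cos(a),np.sin(a),0]);n=np.array([-b[1],b[0],0]);m=np.array([.609,.107,.095]);p=m-.068*b+.085*n
for th in(0,.05,.1):
    d=-n*np.cos(th)-b*np.sin(th);print(th,proj(w,[[*(p+.015*d)[:2],.09],[*(p+.055*d)[:2],.09],[*(p+.085*d)[:2],.135]]).round(1).tolist())
E
tail -1 /dev/null
```

```text
[(238, 72, 77), (244, 72, 89), (250, 72, 89), (256, 72, 89), (262, 72, 90), (268, 72, 90), (274, 73, 90), (280, 73, 90), (286, 73, 90), (292, 73, 90), (298, 73, 90), (304, 73, 90), (310, 73, 89), (316, 73, 91), (322, 71, 95), (328, 72, 94), (334, 77, 90)]
0 [[244.7, 87.3], [293.7, 87.4], [327.8, 90.2]]
0.05 [[244.8, 88.3], [293.7, 91.1], [327.6, 97.1]]
0.1 [[244.9, 89.3], [293.6, 94.7], [327.0, 103.9]]
```

The latch arm's slope in the picture corresponds to about 0.01 rad, so it is shut. The disc is still home (rear edge row 50.5, predicted 49.3), and the robot is clear of everything. I'm handing in.

```bash
python3 -c "
from h import *
o=observe();print(o['clock'],o['contact_force'],abs(o['joint_vel']).max());print(robot.sign_off())"
```

```text
20.475 [-0.46293826  0.36169993  0.18065225] 0.030167825248104234
the job is handed in; nothing more can be done
None
```

The blue piston is home in the barrel with the red latch shut behind it, and I handed the job in at 20.5 s on the robot's clock. The sign-off gives no verdict.

**What I did:** I took the piston from the rack and pushed it about 75 mm into the bore, then let go with the latch still open. I took hold further back and pushed until it stopped. Then I released it, swung the latch to its stop and let go.

**Last checks:**
- **Piston:** the grasp point stopped where home was predicted. The disc edges in the wrist picture agreed with home to about 1 mm, both before and after shutting the latch.
- **Latch:** the arm's slope in the wrist picture gives about 0.01 rad.
- **Gripper:** it was clear of everything, with contact force readings under 0.5 N.

**Less certain:**
- **Knob position:** the grasp point at the latch stop was about 3.5 mm short of the predicted knob position. I put this down to the knob slipping in the pads, since the picture showed the latch shut.
- **Tool tilt:** the tool drifted to about 6° off vertical, and I could not correct that through the interface.
- **Last picture and bystanders:** the picture viewing limit was used up, so I measured the final picture by code only. I did not measure the yellow piston or the bystanders at the end. I saw no sign of contact with them during the moves.

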